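# Stack the tag tins on the sticking tray and park it short of the tight spot

## Robot

A 6-joint arm with a two-finger parallel gripper is mounted at the origin on the work surface. World frame = base frame: x ahead of the robot, y to its left, z up, the work surface at z = 0. Lengths are in m, angles in rad, forces in N, time in s.
With the tool pointing down it reaches from about 0.3 to 0.75 m from the base axis. Payload 8.5 kg.
Tool frame: the origin (TCP) lies between the finger pads; the fingertips stand 11 mm ahead of it and the grasp point (between the pads) lies 8 mm behind it; z points along the fingers, y is the direction in which the jaws open and shut (so a half turn about z gives the same grasp; the last joint's range is limited). The gripper opens to 85 mm and grips with 20 to 120 N. Pads are 22 mm wide; open, the fingers measure 114 mm over their backs; the gripper's body (76 mm by 85 mm) begins 54 mm behind the grasp point. The pads swing forward as they close: fully open they stand 13 mm farther back than shut.
Start: joints at [-0.215, 0.381, 1.297, -0, 1.464, -0.215], TCP at [0.55, 0, 0.242] pointing down, gripper open.
Joint ranges: [-3.11, 3.11], [-0.89, 2.33], [0.22, 2.48], [-1.42, 4.56], [0.17, 2.85], [-2.88, 2.88]. Speed limits (rad/s): [2.39, 2.39, 3.14, 3.14, 3.14, 3.14].

## Interface

Orientations are given as [roll, pitch, yaw] about the fixed x, y, z axes, in that order (R = Rz(yaw) Ry(pitch) Rx(roll)).
In Python, from plant import telemetry, imaging, ticket gives the robot as it stands.
- The arm moves only by the tool drive_tool, never from a script. Its argument "deltas" is one flat list of numbers, 5 for each row, row after row: the shift along the tool's x, y, z in m, then the turn about the tool's z in degrees, then the finger opening in m, from 0 to 0.0854. A call has 1 to 20 rows; each row shifts and turns the commanded pose from where the row before left it, along the tool's axes as they then stand; what a row does not reach is not made up. A row lasts 1/8 s, in which the tool goes at most 62.5 mm and 10.7 degrees, less where a joint would pass 70% of its speed; a pose out of reach is approached as far as the arm can. A call is refused whole if a number of a shift passes 0.0625 or a number of a turn 10.7, either way. A call with a gripper value outside its range is refused whole. The fingers move at their own pace and stop on an object; the grip force is fixed at half the most. Time passes only in rows, so rows that do not move let the fingers close. It gives the time, the measured TCP pose, the force and the opening at its end, in the units of the state.
- telemetry.read_state(): the state, without advancing time (a new reading comes with each control period).
- imaging.read_camera(name): name is "scene" or "side" or "wrist"; returns (picture, depth): 480x640x3 uint8, blue, green, red; 480x640 float32, m along the optical axis (not along the pixel's ray), 0 where there is no reading.
- imaging.calibration(name): a dict with "K" (3x3 intrinsics, pixels), "dist" ([k1, k2, p1, p2, k3] as OpenCV has them; the pictures are not rectified), "view" (4x4, takes a point from world to camera coordinates); the wrist camera has in their place "mount" (4x4, takes a point from camera to tool coordinates, whose origin is the TCP and whose axes are the flange's). Camera axes: x right, y up, looking along -z (the intrinsics and any distortion apply to the point x, -y, -z); pixel columns grow to the right and rows downward; lengths in m; the calibration is good to about 2 mm. A picture is of the moment at which its call begins: read the wrist's pose just before it. calibration takes no time and is no camera call.
- ticket.job_done(): hands the job in, once; it reports no verdict.
Trained networks look in the newest picture that a camera, given by its name, has taken for a name from the list of things; names that differ only in an ending like _2 or _b are one class to them, and where a whole thing is asked for, a point or a joint stands for the part that bears it (a point fixed in the world has none). Each returns a list of dicts, best first, with "confidence" (0 to 1); they miss things now and then, are a little off and sometimes report something else, mostly with a low value. They report only what shows in the picture. A call takes as long as a camera call. They do not tell look-alikes from the thing itself.
- imaging.masks_of(thing, camera): "pixels" (480x640 bool, what is visible of it) and "pixel" ([row, column] in pixels, amid what is visible of it).
The state is a dict: "clock": time; "joint_positions": joint angles; "joint_velocities": joint speeds; "tau": joint torques, N m; "eef_pos": TCP position; "ee_rot": TCP orientation; "wrist_force": force on the tool from outside, world axes, zero at the start; "ft_torque": the same for the moment, N m; "opening": finger opening in m.
Only numpy, scipy, OpenCV 4.12 (cv2) and the standard library are available. Lean on these libraries where they do the work, as an engineer would, in place of code of your own. Each camera call takes 0.05 s, during which the arm holds its last target.

## Task

Draw the pull-out tray fully out by its red knob, then stack all the closed tins of ear tags that are there squarely on the tray's blue rectangle, in one column, lying flat with their finger recesses facing the front and back of the tray. With the column standing, slide the tray in gently until you feel it begin to bind at the tight spot hidden under the hood, without forcing it, then draw it back about 15 mm so that it runs free, and let go. Leave everything else on the bench alone.

Things in the scene. Friction and masses are not known exactly. Their poses are not given: they have to be found in the camera images.
- handle (a point): middle of the upright red knob on an arm in front of the pull-out tray, 18 mm along the slide x 30 mm across, its foot 15 mm and its top 75 mm above the bench; this point is 55 mm above the bench and 165 mm in front of mark. Axes as mark
- mark (a point): centre of the blue loading rectangle painted on the tray floor (16 mm above the bench); it travels with the tray. Its +x is the direction in which the tray slides in (away from the robot, under a low wooden hood 64 mm high), y is across the tray, z up. The tray is 216 mm wide; its lips stand 14 mm above its floor, the front lip 85 mm in front of this point. With the tray fully out the hood begins 205 mm behind this point; at the tight spot it is 75 to 125 mm behind
- tray (a joint): travel of the tray in m: 0 fully out against its front stop, growing as it is slid in. It stays where it is left; moving it takes about 4 N. Somewhere between 0.08 and 0.13, different every time and out of sight, its runners begin to bind
- feeler (a joint): light sprung feeler hidden under the hood that follows the back of the tray near the tight spot, in m: 0 while the tray is more than 30 mm short of the tight spot, then growing by as much as the tray slides in; 0.030 where the tray just begins to bind; its push on the tray is under 1.5 N
- shoe (a joint): how far, in m, the tray is pressed into the tight spot: 0 while it runs free; resistance rises by about 3 N per mm on top of the usual 4 N
- tin1_c (a point): centre of the green closed tin of ear tags: flat, 120 (x) x 112 (y) x 36 (z) mm, about 0.3 kg, with a finger recess 60 mm long and 26 mm deep in the middle of each of the two sides along x, so that it is 60 mm wide there to grip; the centre is 18 mm above its underside. z up. Absent from some starts
- tin2_c (a point): centre of the yellow closed tin of ear tags: flat, 120 (x) x 112 (y) x 36 (z) mm, about 0.3 kg, with a finger recess 60 mm long and 26 mm deep in the middle of each of the two sides along x, so that it is 60 mm wide there to grip; the centre is 18 mm above its underside. z up. Absent from some starts
- tin3_c (a point): centre of the blue closed tin of ear tags: flat, 120 (x) x 112 (y) x 36 (z) mm, about 0.3 kg, with a finger recess 60 mm long and 26 mm deep in the middle of each of the two sides along x, so that it is 60 mm wide there to grip; the centre is 18 mm above its underside. z up. Absent from some starts
- tin4_c (a point): centre of the red closed tin of ear tags: flat, 120 (x) x 112 (y) x 36 (z) mm, about 0.3 kg, with a finger recess 60 mm long and 26 mm deep in the middle of each of the two sides along x, so that it is 60 mm wide there to grip; the centre is 18 mm above its underside. z up. Absent from some starts
- torch: standing aluminium torch, 44 mm across, 125 mm tall; bystander, origin at its underside. Leave it alone
- applicator: white plastic ear-tag applicator lying flat, about 200 x 70 x 22 mm; bystander, origin at its underside. Leave it alone
- jar: clear glass jar with steel lid, 72 mm across, 110 mm tall; bystander, origin at its underside. Leave it alone
- funnel: steel funnel standing mouth down, 100 mm across, 110 mm tall; bystander, origin at its underside. Leave it alone
- tub: orange plastic tub, 150 mm across, 100 mm tall; bystander, origin at its underside. Leave it alone
- mug: blue mug, 80 mm across, 90 mm tall; bystander, origin at its underside. Leave it alone
Things that resemble listed ones, but are neither listed nor needed, are in the scene too. There is more than one size of the part that bears tin2_c; the job needs the middle-sized.

How it is judged:
On the way, in this order (a step that is already met when the one before it is completed fails the run):
1. the tray is drawn fully out (value of joint tray below 0.008 m), for 0.2 s.
2. all the tins stand released in one square column on the mark (horizontal distance between each of tin1_c, tin2_c, tin3_c, tin4_c and mark below 0.012 m and angle between the x axis of each of tin1_c, tin2_c, tin3_c, tin4_c and the y axis of mark, either way round below 0.15 rad and angle between the z axis of each of tin1_c, tin2_c, tin3_c, tin4_c and the z axis of mark, either way round below 0.08 rad and height (world z) of each of tin1_c, tin2_c, tin3_c, tin4_c below 0.15 m and contact force between the fingers and tin1 below 0.3 N and linear speed of each of tin1, tin2, tin3, tin4 below 0.03 m/s and contact force between the fingers and tin2 below 0.3 N and contact force between the fingers and tin3 below 0.3 N and contact force between the fingers and tin4 below 0.3 N), for 0.3 s.
3. with the column standing, the tray is slid in until it binds (pressed at least 1.5 mm, about 5 N, into the tight spot) (value of joint shoe above 0.0015 m and horizontal distance between each of tin1_c, tin2_c, tin3_c, tin4_c and mark below 0.02 m), for 0.05 s.
At the end, for the whole second after the job is handed in: The tray rests 3 to 20 mm short of where it begins to bind, and every tin present lies flat, released and at rest in one column: centre within 12 mm of the mark's centre seen from above, its x axis across the tray within 0.15 rad (recesses facing front and back) (all of step 2 and value of joint feeler between 0.01 and 0.027 m and value of joint shoe below 0.001 m and velocity of joint tray below 0.005 m/s); the robot touches nothing.
It fails at once if the tray is forced (pressed more than 10 mm, about 30 N, into the tight spot) (value of joint shoe above 0.01 m).
It fails at once if a bystander is moved by more than 30 mm (distance of any of torch, applicator, jar, funnel, tub, mug from where it was at the start of the episode above 0.03 m).
Of tin1, tin2, tin3, tin4 only 3 to 4 are there at a start; the rules pass over those that are not, and their reading is None.
At some moment in a run one of tin1, tin2, tin3, tin4 may be knocked a few centimetres aside while the robot is not near it.
It also fails if it takes over 210 s, if anything falls off the work surface, if the arm or the gripper's body presses on something with over 40 N, if the wrist force passes 120 N, or if a joint passes its speed limit or range.

## Working session

There is one attempt and no reset: what is moved stays moved. The work goes in short steps, Python scripts to look and compute and a tool call to move; the robot and the scene stay as the last step left them, time stands still between calls to the robot, and variables do not carry over. Pictures are saved under pics/ and viewed, and the job is handed in when it is done.

Besides the shell and the picture viewer there is one more tool, called after ">>>" as a command line: name --argument value ..., lists and objects as JSON in quotes. drive_tool: Moves the arm, as the interface text tells. Its arguments: {"type":"object","properties":{"deltas":{"type":"array","items":{"type":"number"}}},"required":["deltas"]}

```bash
mkdir -p pics; ls; python3 - <<'E'
from plant import telemetry, imaging
import cv2,json
s=telemetry.read_state();print(s)
for n in("scene","side","wrist"):
    p,d=imaging.read_camera(n);cv2.imwrite(f"pics/{n}0.png",p)
    print(n,imaging.calibration(n))
E
```

```text
pics
{'clock': 0.0, 'joint_positions': array([-2.15286578e-01,  3.81181865e-01,  1.29828838e+00,  4.31277118e-06,
        1.46358361e+00, -2.15321015e-01]), 'joint_velocities': array([ 9.93917598e-04, -1.70072802e-04, -2.08834550e-03,  1.38320672e-03,
        7.63434608e-04,  1.28850739e-05]), 'tau': array([-1.00240642e-03, -4.48466885e+01, -2.31285810e+01, -2.87182611e-04,
        4.73836102e-03,  1.77242771e-05]), 'eef_pos': array([5.49714412e-01, 6.85798355e-05, 2.41710039e-01]), 'ee_rot': array([-3.14016611e+00, -3.16391135e-04,  1.57083007e+00]), 'wrist_force': array([ 0.65637936,  0.22778305, -0.27370125]), 'ft_torque': array([ 0.03545277, -0.00491057,  0.01295304]), 'opening': 0.08553432047555304}
scene {'K': array([[496.74458342,   0.        , 321.66867257],
       [  0.        , 496.74458342, 241.96623874],
       [  0.        ,   0.        ,   1.        ]]), 'dist': array([-0.07237293,  0.        ,  0.        ,  0.        ,  0.        ]), 'view': array([[-0.22842672,  0.97352914, -0.00788895,  0.10860262],
       [-0.50007854, -0.11037712,  0.85891696,  0.21172262],
       
[... 508 characters left out ...]
2, -0.56482683,  0.77539352, -1.07220553],
       [ 0.        ,  0.        ,  0.        ,  1.        ]])}
wrist {'K': array([[372.17190082,   0.        , 323.02657562],
       [  0.        , 372.17190082, 236.43352539],
       [  0.        ,   0.        ,   1.        ]]), 'dist': array([0.02137627, 0.        , 0.        , 0.        , 0.        ]), 'mount': array([[ 1.20862629e-03,  9.54252749e-01,  2.98998714e-01,
         7.59608272e-02],
       [ 9.99999216e-01, -1.25122462e-03, -4.89661117e-05,
        -3.21656678e-04],
       [ 3.27388506e-04,  2.98998538e-01, -9.54253513e-01,
        -1.31863538e-01],
       [ 0.00000000e+00,  0.00000000e+00,  0.00000000e+00,
         1.00000000e+00]])}
```

View pics/scene0.png

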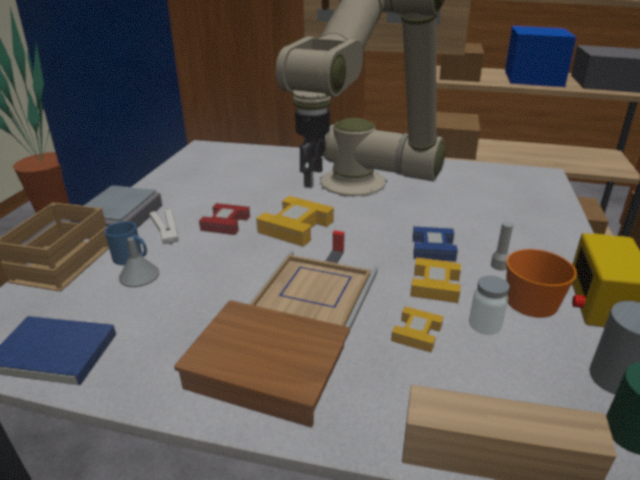

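View pics/side0.png

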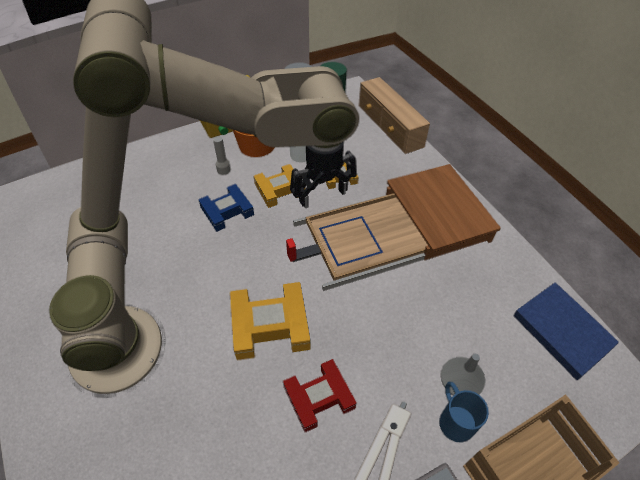

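View pics/wrist0.png

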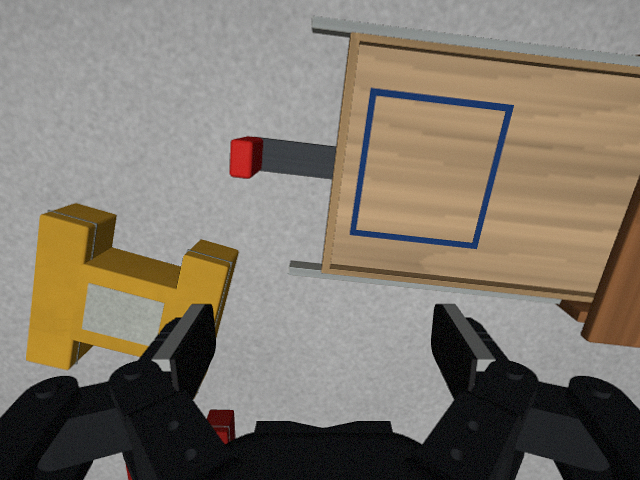

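```bash
cat > h.py <<'E'
import numpy as np,cv2
from plant import telemetry, imaging
from scipy.spatial.transform import Rotation as R
def T_tool(s=None):
    s=s or telemetry.read_state()
    T=np.eye(4);T[:3,:3]=R.from_euler('xyz',s['ee_rot']).as_matrix();T[:3,3]=s['eef_pos'];return T
def cloud(name):
    c=imaging.calibration(name)
    if name=='wrist': Tw=T_tool()@c['mount']
    else: Tw=np.linalg.inv(c['view'])
    p,d=imaging.read_camera(name)
    v,u=np.mgrid[0:480,0:640]
    uv=cv2.undistortPoints(np.stack([u,v],-1).reshape(-1,1,2).astype(np.float64),c['K'],c['dist']).reshape(480,640,2)
    P=np.stack([uv[...,0]*d,-uv[...,1]*d,-d],-1)
    W=P@Tw[:3,:3].T+Tw[:3,3]
    return p,d,W
def proj(name,pts):
    c=imaging.calibration(name);V=np.linalg.inv(T_tool()@c['mount']) if name=='wrist' else c['view']
    q=np.asarray(pts)@V[:3,:3].T+V[:3,3];q=q*[1,-1,-1]
    return cv2.projectPoints(q,np.zeros(3),np.zeros(3),c['K'],c['dist'])[0].reshape(-1,2)
def colmask(p,col):
    hsv=cv2.cvtColor(p,cv2.COLOR_BGR2HSV);h,s,v=[hsv[...,i].astype(int) for i in range(3)]
    if col=='yellow': return (h>15)&(h<32)&(s>150)&(v>80)
    if col=='red': return ((h<8)|(h>172))&(s>150)&(v>60)
    if col=='blue': return (h>105)&(h<125)&(s>130)
    if col=='green': return (h>40)&(h<85)&(s>100)
def tins(name,zlo=0.02,zhi=0.16,xr=(0.15,0.95),yr=(-.6,.6)):
    p,d,W=cloud(name)
    out=[]
    for col in('yellow','red','blue','green'):
        m=colmask(p,col)&(d>0)&(W[...,2]>-.01)&(W[...,2]<zhi)&(W[...,0]>xr[0])&(W[...,0]<xr[1])&(W[...,1]>yr[0])&(W[...,1]<yr[1])
        n,L,st,_=cv2.connectedComponentsWithStats(m.astype(np.uint8))
        for i in range(1,n):
            if st[i,4]<250: continue
            Q=W[L==i];zt=np.percentile(Q[:,2],95)
            if zt<zlo: continue
            top=Q[Q[:,2]>zt-.008]
            r=cv2.minAreaRect(top[:,:2].astype(np.float32))
            out.append((col,st[i,:5].tolist(),zt,r))
    return p,out
E
python3 - <<'E'
from h import *
for n in('scene','side','wrist'):
    p,o=tins(n)
    print(n)
    for c,st,zt,r in o: print(c,st,'z%.3f'%zt,np.round(r[0],3),np.round(r[1],3),round(r[2],1))
    try:
        p,d,W=cloud(n)
    except Exception as e: print(e)
E
```

```text
scene
yellow [258, 197, 75, 48, 1532] z0.052 [ 0.362 -0.106] [0.158 0.17 ] 71.8
yellow [412, 258, 48, 43, 1200] z0.036 [0.565 0.303] [0.105 0.125] 89.3
yellow [393, 308, 49, 36, 740] z0.028 [0.751 0.272] [0.083 0.094] 78.3
blue [415, 228, 41, 23, 370] z0.037 [0.396 0.291] [0.117 0.101] 5.5
side
yellow [254, 165, 39, 43, 711] z0.040 [0.561 0.303] [0.115 0.12 ] 88.2
yellow [231, 282, 79, 78, 3300] z0.055 [ 0.355 -0.104] [0.16 0.17] 72.9
red [284, 359, 72, 71, 1748] z0.040 [ 0.377 -0.315] [0.111 0.119] 88.8
blue [199, 185, 55, 46, 1005] z0.040 [0.39  0.289] [0.118 0.111] 5.5
blue [520, 302, 70, 72, 643] z0.033 [ 0.923 -0.456] [0.054 0.203] 0.5
wrist
yellow [54, 204, 61, 20, 587] z0.034 [ 0.319 -0.011] [0.002 0.04 ] 71.5
yellow [26, 212, 204, 157, 14479] z0.052 [ 0.356 -0.104] [0.158 0.17 ] 72.7
yellow [191, 240, 47, 21, 532] z0.034 [ 0.441 -0.049] [0.003 0.04 ] 69.4
red [230, 137, 32, 41, 922] z0.076 [0.484 0.047] [0.029 0.017] 84.4
red [207, 410, 26, 15, 332] z0.024 [ 0.426 -0.262] [0.004 0.027] 86.2
```

```bash
cat >> h.py <<'E'
def mark(name='wrist'):
    p,d,W=cloud(name)
    hsv=cv2.cvtColor(p,cv2.COLOR_BGR2HSV).astype(int)
    m=(hsv[...,0]>100)&(hsv[...,0]<130)&(hsv[...,1]>80)&(abs(W[...,2]-.016)<.012)&(W[...,0]>.4)&(W[...,0]<.95)&(abs(W[...,1])<.25)&(d>0)
    m=cv2.morphologyEx(m.astype(np.uint8),cv2.MORPH_CLOSE,np.ones((7,7)))
    n,L,st,_=cv2.connectedComponentsWithStats(m)
    i=1+np.argmax(st[1:,4])
    Q=W[L==i];r=cv2.minAreaRect(Q[:,:2].astype(np.float32))
    return r,Q[:,2].mean()
def knob(name='wrist',xr=(.3,.7),yr=(-.2,.2)):
    p,d,W=cloud(name)
    m=colmask(p,'red')&(W[...,2]>.068)&(W[...,2]<.085)&(W[...,0]>xr[0])&(W[...,0]<xr[1])&(abs(W[...,1])<.2)
    Q=W[m];return cv2.minAreaRect(Q[:,:2].astype(np.float32)),len(Q)
E
python3 - <<'E'
from h import *
print(mark('wrist'),knob('wrist'));print(mark('scene'));print(knob('side'))
p,d,W=cloud('side')
# hood front edge
m=(W[...,2]>.055)&(W[...,2]<.075)&(W[...,0]>.6)&(W[...,0]<1.2)&(abs(W[...,1]-.1)<.35)&~colmask(p,'yellow')
n,L,st,_=cv2.connectedComponentsWithStats(m.astype(np.uint8));i=1+np.argmax(st[1:,4]);Q=W[L==i]
print(cv2.boxPoints(cv2.minAreaRect(Q[:,:2].astype(np.float32))),len(Q))
E
```

```text
(((0.6289891600608826, 0.029389139264822006), (0.1379801481962204, 0.16813316941261292), 83.51750946044922), np.float64(0.01851743444112173)) (((0.4841993451118469, 0.046476010233163834), (0.029109148308634758, 0.01706426776945591), 84.31523895263672), 829)
(((0.45653364062309265, 0.24616596102714539), (0.002003311412408948, 0.0055796611122787), 56.630863189697266), np.float64(0.01438145693546225))
(((0.4824027717113495, 0.04859422147274017), (0.030429895967245102, 0.017181623727083206), 80.11956787109375), 68)
[[ 0.7943311  -0.12724862]
 [ 1.0087045  -0.15194336]
 [ 1.0400515   0.12017685]
 [ 0.825678    0.14487159]] 5502
```

```bash
cat >> h.py <<'E'
def to(p,yaw_deg):
    """yaw of tool; prints turn first then shift in turned axes"""
    s=telemetry.read_state();T=T_tool(s);y0=np.degrees(s['ee_rot'][2])
    turn=-((yaw_deg-y0+180)%360-180)
    Rn=R.from_euler('xyz',[180,0,yaw_deg],degrees=True).as_matrix()
    sh=Rn.T@(np.array(p)-s['eef_pos'])
    print('turn %.1f shift(turned axes) mm'%turn,np.round(sh*1000,1),'t%.1f'%s['clock'],'eef',np.round(s['eef_pos'],4),np.round(np.degrees(s['ee_rot']),1),'j6 %.2f'%s['joint_positions'][5])
E
python3 -c "
from h import *
to([.484,.047,.12],83.5)"
```

```text
turn 6.5 shift(turned axes) mm [ 39.2 -70.9 122.3] t0.7 eef [0.55   0.     0.2423] [180.  -0.  90.] j6 -0.22
```

>>> drive_tool --deltas '[0,0,0,6.5,0.085,0.013,-0.024,0.03,0,0.085,0.013,-0.024,0.03,0,0.085,0.013,-0.023,0.03,0,0.085,0,0,0.03,0,0.085,0,0,0,0,0.085,0,0,0.022,0,0.085,0,0,0.022,0,0.085,0,0,0.022,0,0.085,0,0,0,0,0.085]'

```text
clock: 1.95
eef_pos: [0.4841, 0.0466, 0.0564]
ee_rot: [-3.141, -0.0, 1.457]
wrist_force: [1.1, -0.6, -0.0]
opening: 0.0851
```

```bash
python3 -c "
from h import *
to([.484,.047,.055],83.5)
print(knob('side'),telemetry.read_state()['wrist_force'])
p,d=imaging.read_camera('side');cv2.imwrite('pics/s1.png',p)"
```

```text
turn -0.0 shift(turned axes) mm [ 0.4 -0.2  1.4] t1.9 eef [0.4841 0.0466 0.0564] [-179.9   -0.    83.5] j6 -0.03
(((0.481729120016098, 0.04659329727292061), (0.029680663719773293, 0.017544325441122055), 81.27053833007812), 73) [ 0.07716409 -0.53556165 -0.15933485]
```

View pics/s1.png

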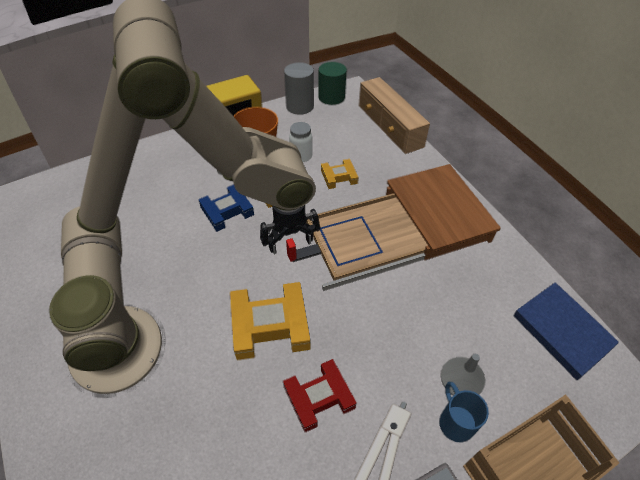

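The fingers straddle the red knob (side view, pixel 291,250). I close on it and pull slowly.

>>> drive_tool --deltas '[0,0,0,0,0.0,0,0,0,0,0.0,0,0,0,0,0.0,0,0,0,0,0.0,0,0,0,0,0.0,0,0,0,0,0.0,0,0,0,0,0.0,0,0,0,0,0.0]'

```text
clock: 3.05
eef_pos: [0.4841, 0.0468, 0.0567]
ee_rot: [3.141, -0.0, 1.457]
wrist_force: [-0.4, 0.2, 4.8]
opening: 0.0172
```

>>> drive_tool --deltas '[0,-0.006,0,0,0.0,0,-0.006,0,0,0.0,0,-0.006,0,0,0.0,0,-0.006,0,0,0.0,0,-0.006,0,0,0.0,0,-0.003,0,0,0]'

```text
clock: 3.8
eef_pos: [0.451, 0.0506, 0.0566]
ee_rot: [3.14, -0.0, 1.457]
wrist_force: [3.4, 0.7, 5.5]
opening: 0.017
```

>>> drive_tool --deltas '[0,-0.003,0,0,0.0,0,-0.003,0,0,0.0,0,-0.003,0,0,0.0,0,0,0,0,0.0]'

```text
clock: 4.3
eef_pos: [0.4472, 0.051, 0.0568]
ee_rot: [3.129, -0.001, 1.456]
wrist_force: [25.7, 2.1, -13.2]
opening: 0.0169
```

>>> drive_tool --deltas '[0,0.004,0,0,0.0,0,0,0,0,0.0,0,0,0,0,0.0]'

```text
clock: 4.68
eef_pos: [0.4472, 0.051, 0.0567]
ee_rot: [3.138, -0.0, 1.457]
wrist_force: [8.3, 1.2, 1.7]
opening: 0.0171
```

>>> drive_tool --deltas '[0,0,0,0,0.085,0,0,0,0,0.085,0,0,0,0,0.085,0,0,0,0,0.085,0,0,0,0,0.085,0,0,-0.06,0,0.085,0,0,-0.06,0,0.085,0,0,-0.06,0,0.085,0,0,-0.03,0,0.085,0,0,0,0,0.085]'

```text
clock: 5.92
eef_pos: [0.4466, 0.051, 0.2682]
ee_rot: [3.137, 0.0, 1.457]
wrist_force: [-0.1, -0.4, -0.1]
opening: 0.0845
```

```bash
python3 - <<'E'
from h import *
print(knob('wrist',yr=(-.2,.2)))
p,d,W=cloud('wrist');cv2.imwrite('pics/w2.png',p)
print(mark('wrist'))
for n in('scene','side'):
    p,o=tins(n)
    for c,st,zt,r in o: print(n,c,st[4],'z%.3f'%zt,np.round(r[0],3),np.round(r[1],3),round(r[2],1))
print(knob('side'))
E
```

```text
(((0.4472164213657379, 0.05111280083656311), (0.029466459527611732, 0.016221551224589348), 83.26338958740234), 608)
(((0.5606584548950195, 0.03894931077957153), (0.14146462082862854, 0.23670408129692078), 81.4037094116211), np.float64(0.017732582972534987))
scene yellow 1519 z0.052 [ 0.362 -0.104] [0.155 0.168] 72.5
scene yellow 1201 z0.036 [0.564 0.303] [0.106 0.124] 88.7
scene yellow 744 z0.028 [0.751 0.271] [0.083 0.093] 78.5
scene blue 367 z0.037 [0.397 0.291] [0.118 0.101] 5.4
side yellow 501 z0.032 [0.745 0.271] [0.089 0.092] 77.0
side yellow 546 z0.040 [0.547 0.301] [0.108 0.09 ] 89.4
side yellow 3294 z0.055 [ 0.355 -0.104] [0.16 0.17] 73.2
side red 1747 z0.040 [ 0.377 -0.315] [0.111 0.119] 88.7
side blue 991 z0.040 [0.39  0.291] [0.118 0.112] 5.6
side blue 858 z0.033 [ 0.922 -0.454] [0.057 0.207] 0.2
(((0.44546517729759216, 0.049810513854026794), (0.03331756964325905, 0.016635611653327942), 82.28504943847656), 73)
```

View pics/w2.png

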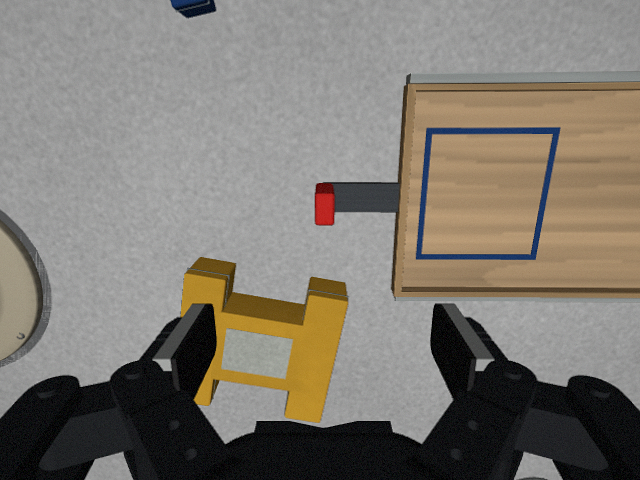

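```bash
cat >> h.py <<'E'
def pix2plane(name,uv,z):
    c=imaging.calibration(name)
    Tw=T_tool()@c['mount'] if name=='wrist' else np.linalg.inv(c['view'])
    q=cv2.undistortPoints(np.array(uv,float).reshape(-1,1,2),c['K'],c['dist']).reshape(-1,2)
    r=np.c_[q[:,0],-q[:,1],-np.ones(len(q))]@Tw[:3,:3].T
    t=(z-Tw[2,3])/r[:,2];return Tw[:3,3]+r*t[:,None]
E
python3 - <<'E'
from h import *
P=pix2plane('wrist',[(427,128),(560,128),(536,259),(416,258)],.016)
print(P.round(4),P.mean(0))
for i in range(4):
    e=P[(i+1)%4]-P[i];print(np.linalg.norm(e),np.degrees(np.arctan2(e[1],e[0])))
a=np.radians(-6.5);print('from knob',[.4472+.165*np.cos(a),.0511+.165*np.sin(a)])
p,d,W=cloud('wrist');hsv=cv2.cvtColor(p,cv2.COLOR_BGR2HSV);print(hsv[128,480:500:4],hsv[200,420:430])
E
```

```text
[[ 0.5537  0.1073  0.016 ]
 [ 0.6814  0.0922  0.016 ]
 [ 0.6666 -0.0431  0.016 ]
 [ 0.538  -0.0278  0.016 ]] [0.60993818 0.03214728 0.016     ]
0.12861242667448702 -6.734836057397492
0.13614382349321322 -96.23491852212648
0.12952903556738737 173.17983255186587
0.13594600287902547 83.37954936550712
from knob [np.float64(0.611139356186637), np.float64(0.03242146972829539)]
[[111 115 100]
 [112 115 104]
 [112 117 105]
 [111 121 101]
 [112 123 104]] [[ 16  94 173]
 [ 15  84 149]
 [108 222  86]
 [108 202 101]
 [109 175 102]
 [108 199 101]
 [109 210 102]
 [132  43 106]
 [ 17  96 172]
 [ 17  93 167]]
```

```bash
python3 - <<'E'
from h import *
for n in('scene','side'):
    p,d,W=cloud(n)
    for t in('torch','applicator','jar','funnel','tub','mug','tin2_c','tin1_c'):
        for r in imaging.masks_of(t,n)[:3]:
            Q=W[r['pixels']&(d>0)]
            print(n,t,round(r['confidence'],2),np.round(r['pixel']),np.median(Q,0).round(3) if len(Q) else '',np.percentile(Q[:,2],97).round(3) if len(Q) else '')
to([.392,.29,.25],5.5)
E
```

```text
scene torch 0.72 [285. 317.] [0.643 0.033 0.015] 0.033
scene torch 0.64 [250. 500.] [0.454 0.457 0.059] 0.122
scene torch 0.5 [266. 136.] [ 0.701 -0.413  0.027] 0.099
scene applicator 0.64 [225. 169.] [ 0.468 -0.461  0.017] 0.021
scene jar 0.84 [304. 487.] [0.714 0.41  0.072] 0.109
scene jar 0.55 [281. 436.] [0.598 0.302 0.033] 0.037
scene funnel 0.6 [268. 133.] [ 0.701 -0.414  0.027] 0.101
scene funnel 0.56 [282. 320.] [0.643 0.033 0.015] 0.037
scene tub 0.6 [281. 539.] [0.604 0.526 0.063] 0.098
scene mug 0.93 [240. 122.] [ 0.631 -0.498  0.062] 0.087
scene tin2_c 0.88 [279. 435.] [0.595 0.302 0.033] 0.037
scene tin2_c 0.61 [327. 417.] [0.767 0.271 0.025] 0.028
scene tin2_c 0.6 [218. 297.] [ 0.398 -0.095  0.046] 0.052
side torch 0.68 [154. 221.] [0.438 0.45  0.059] 0.128
side applicator 0.87 [440. 384.] [ 0.453 -0.464  0.021] 0.025
side jar 0.72 [137. 300.] [0.683 0.392 0.088] 0.113
side funnel 0.66 [376. 464.] [ 0.673 -0.427  0.035] 0.109
side funnel 0.54 [443. 388.] [ 0.454 -0.464  0.021] 0.025
side mug 0.59 [413. 463.] [ 0.62  -0.497  0.046] 0.091
side tin2_c 0.96 [322. 270.] [ 0.351 -0.119  0.051] 0.055
side tin2_c 0.85 [190. 275.] [0.548 0.279 0.035] 0.04
side tin2_c 0.68 [172. 336.] [0.741 0.262 0.028] 0.033
side tin1_c 0.28 [444. 391.] [ 0.452 -0.464  0.021] 0.025
turn 78.0 shift(turned axes) mm [ -31.  -243.    16.3] t7.2 eef [0.4461 0.0511 0.2663] [180.   -0.   83.5] j6 -0.04
```

>>> drive_tool --deltas '[0,0,0,9.75,0.085,0,0,0,9.75,0.085,0,0,0,9.75,0.085,0,0,0,9.75,0.085,0,0,0,9.75,0.085,0,0,0,9.75,0.085,0,0,0,9.75,0.085,0,0,0,9.75,0.085,-0.008,-0.061,0.004,0,0.085,-0.008,-0.061,0.004,0,0.085,-0.008,-0.061,0.004,0,0.085,-0.007,-0.06,0.004,0,0.085,0,0,0,0,0.085,0,0,0,0,0.085]'

```text
clock: 8.93
eef_pos: [0.392, 0.2897, 0.2502]
ee_rot: [3.141, 0.0, 0.096]
wrist_force: [0.6, 0.4, -0.5]
opening: 0.085
```

```bash
cat >> h.py <<'E'
def look(col,tag):
    p,o=tins('wrist')
    cv2.imwrite(f'pics/{tag}.png',p)
    for c,st,zt,r in o:
        if c==col: print(c,st,'z%.3f'%zt,np.round(r[0],4),np.round(r[1],3),round(r[2],1))
E
python3 - <<'E'
from h import *
look('blue','w3');to([.392,.29,.25],5.5)
E
```

```text
blue [260, 138, 122, 125, 9220] z0.037 [0.3914 0.2913] [0.119 0.11 ] 5.7
turn -0.1 shift(turned axes) mm [-0.2 -0.8  0.4] t9.0 eef [0.3923 0.2892 0.2504] [180.   -0.    5.4] j6 1.87
```

View pics/w3.png

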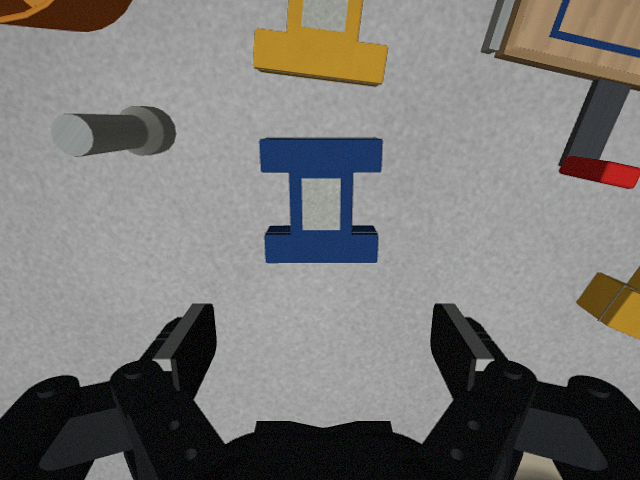

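>>> drive_tool --deltas '[0,-0.0015,0.05,0,0.085,0,0,0.05,0,0.085,0,0,0.05,0,0.085,0,0,0.04,0,0.085,0,0,0.025,0,0.085,0,0,0.017,0,0.085,0,0,0,0,0.085,0,0,0,0,0.02,0,0,0,0,0.02,0,0,0,0,0.02,0,0,0,0,0.02,0,0,0,0,0.02,0,0,0,0,0.02]'

```text
clock: 10.6
eef_pos: [0.3925, 0.2913, 0.0196]
ee_rot: [-3.141, -0.002, 0.096]
wrist_force: [0.1, -2.3, 5.4]
opening: 0.0589
```

>>> drive_tool --deltas '[0,0,-0.02,0,0.02,0,0,-0.04,0,0.02,0,0,-0.06,0,0.02,0,0,-0.06,0,0.02,0,0,-0.052,0,0.02,0,0,0,0,0.02]'

```text
clock: 11.35
eef_pos: [0.3926, 0.2918, 0.2542]
ee_rot: [-3.139, -0.008, 0.096]
wrist_force: [-0.1, 0.2, -5.2]
opening: 0.059
```

```bash
python3 - <<'E'
from h import *
to([.6105,.0323,.25],83.4)
p,d=imaging.read_camera('wrist');cv2.imwrite('pics/w4.png',p)
E
```

```text
turn -77.9 shift(turned axes) mm [-232.7  246.3    4.2] t11.3 eef [0.3926 0.2918 0.2542] [-179.9   -0.5    5.5] j6 1.87
```

View pics/w4.png

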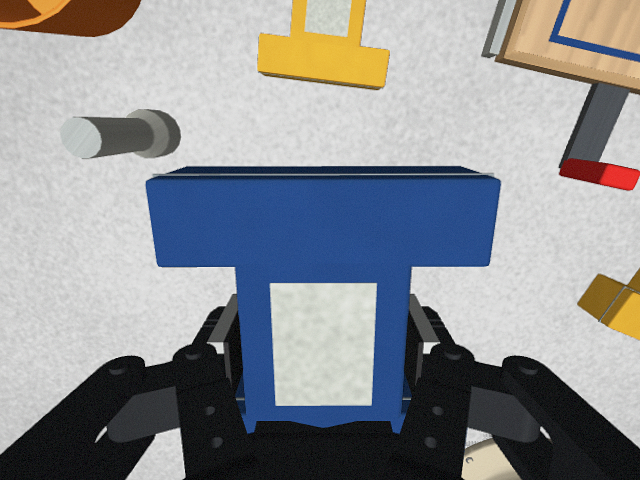

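>>> drive_tool --deltas '[0,0,0,-9.74,0.02,0,0,0,-9.74,0.02,0,0,0,-9.74,0.02,0,0,0,-9.74,0.02,0,0,0,-9.74,0.02,0,0,0,-9.74,0.02,0,0,0,-9.74,0.02,0,0,0,-9.74,0.02,-0.022,0.026,0,0,0.02,-0.032,0.034,0,0,0.02,-0.032,0.034,0,0,0.02,-0.032,0.034,0,0,0.02,-0.032,0.034,0,0,0.02,-0.032,0.034,0,0,0.02,-0.03,0.03,0,0,0.02,-0.02,0.02,0,0,0.02,0,0,0,0,0.02,0,0,0,0,0.02]'

```text
clock: 13.65
eef_pos: [0.6088, 0.0333, 0.2488]
ee_rot: [-3.138, -0.0, 1.456]
wrist_force: [-0.5, -0.3, -4.0]
opening: 0.0588
```

```bash
python3 - <<'E'
from h import *
to([.6106,.0333,.036],83.4)
p,d=imaging.read_camera('side');cv2.imwrite('pics/s4.png',p)
E
```

```text
turn 0.0 shift(turned axes) mm [2.000e-01 1.800e+00 2.128e+02] t13.7 eef [0.6088 0.0333 0.2488] [-179.8   -0.    83.4] j6 -0.02
```

View pics/s4.png

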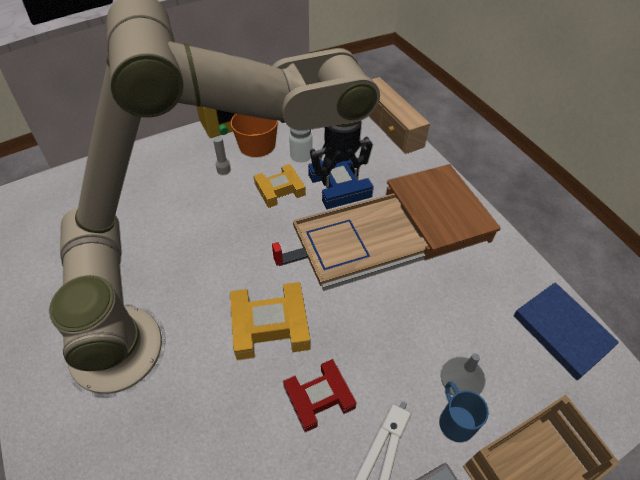

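>>> drive_tool --deltas '[0,0.0018,0.03,0,0.02,0,0,0.05,0,0.02,0,0,0.05,0,0.02,0,0,0.04,0,0.02,0,0,0.02,0,0.02,0,0,0.014,0,0.02,0,0,0.004,0,0.02,0,0,0.002,0,0.02,0,0,0.001,0,0.02,0,0,0.001,0,0.02,0,0,0,0,0.02]'

```text
clock: 15.08
eef_pos: [0.6115, 0.0326, 0.0385]
ee_rot: [3.141, 0.0, 1.456]
wrist_force: [-0.3, -0.9, -4.5]
opening: 0.059
```

>>> drive_tool --deltas '[0,0,0.001,0,0.02,0,0,0.001,0,0.02,0,0,0,0,0.02]'

```text
clock: 15.45
eef_pos: [0.6113, 0.0326, 0.0362]
ee_rot: [-3.141, -0.0, 1.456]
wrist_force: [-0.3, -0.3, -3.7]
opening: 0.059
```

>>> drive_tool --deltas '[0,0,0.0005,0,0.02,0,0,0,0,0.085,0,0,0,0,0.085,0,0,0,0,0.085,0,0,0,0,0.085,0,0,-0.03,0,0.085,0,0,-0.06,0,0.085,0,0,-0.06,0,0.085,0,0,-0.06,0,0.085,0,0,0,0,0.085,0,0,0,0,0.085]'

```text
clock: 16.82
eef_pos: [0.611, 0.0327, 0.2451]
ee_rot: [-3.14, -0.0, 1.456]
wrist_force: [-0.2, 0.3, -0.9]
opening: 0.085
```

```bash
python3 - <<'E'
from h import *
look('blue','w5')
for n in('scene','side'):
    p,o=tins(n)
    for c,st,zt,r in o: print(n,c,st[4],'z%.3f'%zt,np.round(r[0],3),np.round(r[1],3),round(r[2],1))
print(knob('side'))
to([.564,.303,.25],90-0)
E
```

```text
blue [255, 129, 138, 143, 12236] z0.053 [0.6108 0.0316] [0.12  0.113] 83.5
scene yellow 1552 z0.052 [ 0.363 -0.104] [0.156 0.169] 73.0
scene yellow 1105 z0.036 [0.569 0.303] [0.105 0.121] 89.1
scene yellow 739 z0.028 [0.751 0.272] [0.083 0.094] 78.7
scene blue 299 z0.053 [0.622 0.072] [0.035 0.108] 83.7
side yellow 428 z0.032 [0.744 0.267] [0.08  0.094] 79.4
side yellow 966 z0.040 [0.561 0.303] [0.114 0.121] 86.8
side yellow 3298 z0.055 [ 0.355 -0.105] [0.16  0.169] 72.2
side red 1751 z0.040 [ 0.377 -0.315] [0.111 0.119] 88.4
side blue 1427 z0.055 [0.609 0.032] [0.122 0.111] 84.2
side blue 428 z0.033 [ 0.926 -0.417] [0.054 0.134] 6.5
side blue 269 z0.033 [ 0.93  -0.513] [0.04  0.075] 2.9
(((0.4454650282859802, 0.04995827004313469), (0.03171396255493164, 0.016604283824563026), 83.75159454345703), 73)
turn -6.6 shift(turned axes) mm [270.4 -47.1  -5.6] t17.0 eef [0.6111 0.0326 0.2444] [-179.8   -0.    83.4] j6 -0.02
```

View pics/w5.png

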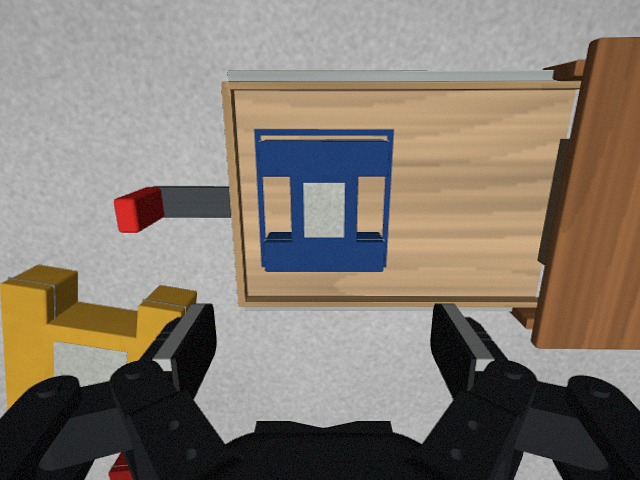

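>>> drive_tool --deltas '[0,0,0,10.6,0.085,0,0,0,10.6,0.085,0,0,0,10.6,0.085,0,0,0,10.6,0.085,0,0,0,10.6,0.085,0,0,0,10.6,0.085,0,0,0,10.6,0.085,0,0,0,10.6,0.085,0,0,0,0,0.085]'

```text
clock: 18.15
eef_pos: [0.6113, 0.0326, 0.245]
ee_rot: [-3.141, 0.001, -0.022]
wrist_force: [-0.1, 0.6, 1.0]
opening: 0.0847
```

```bash
python3 - <<'E'
from h import *
to([.562,.303,.25],-1.5)
E
```

```text
turn 0.2 shift(turned axes) mm [ -56.3 -269.    -5. ] t18.1 eef [0.6113 0.0326 0.245 ] [-1.8e+02  1.0e-01 -1.3e+00] j6 1.45
```

>>> drive_tool --deltas '[-0.011,-0.054,-0.001,0,0.085,-0.011,-0.054,-0.001,0,0.085,-0.011,-0.054,-0.001,0,0.085,-0.011,-0.054,-0.001,0,0.085,-0.012,-0.053,-0.001,0,0.085,0,0,0,0,0.085,0,0,0,0,0.085]'

```text
clock: 19.02
eef_pos: [0.5619, 0.3026, 0.2504]
ee_rot: [3.141, 0.001, -0.021]
wrist_force: [-0.2, -1.0, -0.6]
opening: 0.0852
```

```bash
python3 - <<'E'
from h import *
look('yellow','w6');to([.562,.303,.25],-1.5)
E
```

```text
yellow [295, 0, 105, 50, 3626] z0.030 [0.7179 0.2779] [0.087 0.034] 79.2
yellow [0, 101, 128, 136, 6588] z0.100 [0.6134 0.479 ] [0.119 0.034] 34.7
yellow [260, 136, 123, 125, 9014] z0.038 [0.5634 0.3035] [0.111 0.119] 88.9
yellow [624, 356, 16, 41, 352] z0.022 [ 0.3366 -0.0546] [0.004 0.019] 75.5
turn 0.2 shift(turned axes) mm [-0.2 -1.   0.5] t19.1 eef [0.5622 0.302  0.2505] [180.    0.   -1.3] j6 1.90
```

View pics/w6.png

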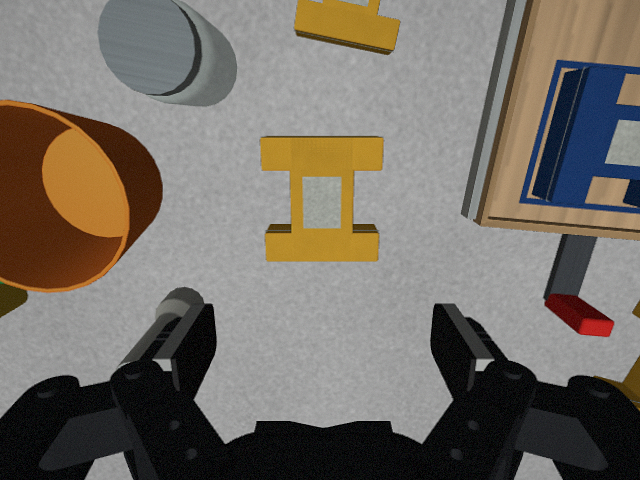

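>>> drive_tool --deltas '[0.001,-0.0013,0.05,0,0.085,0,0,0.05,0,0.085,0,0,0.05,0,0.085,0,0,0.04,0,0.085,0,0,0.025,0,0.085,0,0,0.017,0,0.085,0,0,0,0,0.085,0,0,0,0,0.02,0,0,0,0,0.02,0,0,0,0,0.02,0,0,0,0,0.02,0,0,0,0,0.02,0,0,0,0,0.02]'

```text
clock: 20.7
eef_pos: [0.5637, 0.3043, 0.0205]
ee_rot: [-3.141, -0.003, -0.024]
wrist_force: [-0.7, -1.4, 7.6]
opening: 0.0589
```

>>> drive_tool --deltas '[0,0,-0.02,0,0.02,0,0,-0.04,0,0.02,0,0,-0.06,0,0.02,0,0,-0.06,0,0.02,0,0,-0.052,0,0.02,0,0,0,0,0.02]'

```text
clock: 21.45
eef_pos: [0.5637, 0.3046, 0.2556]
ee_rot: [-3.139, -0.008, -0.024]
wrist_force: [0.3, 0.5, -2.8]
opening: 0.0591
```

>>> drive_tool --deltas '[0,0,0,-10.6,0.02,0,0,0,-10.6,0.02,0,0,0,-10.6,0.02,0,0,0,-10.6,0.02,0,0,0,-10.6,0.02,0,0,0,-10.6,0.02,0,0,0,-10.6,0.02,0,0,0,-10.4,0.02,0,0,0,0,0.02]'

```text
clock: 22.58
eef_pos: [0.5625, 0.3041, 0.2494]
ee_rot: [-3.139, 0.001, 1.451]
wrist_force: [0.6, 0.8, -3.0]
opening: 0.0588
```

```bash
python3 - <<'E'
from h import *
to([.6108,.0322,.25],83.4)
E
```

```text
turn -0.3 shift(turned axes) mm [-264.5   79.3   -0.6] t22.6 eef [0.5625 0.3041 0.2494] [-1.799e+02  1.000e-01  8.310e+01] j6 0.43
```

>>> drive_tool --deltas '[-0.03,0.009,0,-0.3,0.02,-0.044,0.013,0,0,0.02,-0.044,0.013,0,0,0.02,-0.044,0.013,0,0,0.02,-0.044,0.013,0,0,0.02,-0.035,0.011,0,0,0.02,-0.0235,0.007,0,0,0.02,0,0,0,0,0.02,0,0,0,0,0.02]'

```text
clock: 23.7
eef_pos: [0.6111, 0.0331, 0.2504]
ee_rot: [-3.141, -0.0, 1.456]
wrist_force: [-0.3, 0.5, -2.2]
opening: 0.059
```

```bash
python3 - <<'E'
from h import *
to([.6108,.0322,.0735],83.4)
E
```

```text
turn 0.0 shift(turned axes) mm [ -0.9  -0.2 176.9] t23.7 eef [0.6111 0.0331 0.2504] [-179.9   -0.    83.4] j6 -0.02
```

>>> drive_tool --deltas '[-0.0008,0,0.03,0,0.02,0,0,0.05,0,0.02,0,0,0.05,0,0.02,0,0,0.028,0,0.02,0,0,0.013,0,0.02,0,0,0.003,0,0.02,0,0,0.002,0,0.02,0,0,0,0,0.02,0,0,0,0,0.02]'

```text
clock: 24.82
eef_pos: [0.6116, 0.0316, 0.0755]
ee_rot: [3.14, 0.0, 1.458]
wrist_force: [-0.3, 0.2, -1.6]
opening: 0.0586
```

>>> drive_tool --deltas '[0,0,0.001,0,0.02,0,0,0.001,0,0.02,0,0,0.0005,0,0.02,0,0,0,0,0.02]'

```text
clock: 25.32
eef_pos: [0.6113, 0.0316, 0.0725]
ee_rot: [3.142, 0.0, 1.458]
wrist_force: [-0.3, -0.4, -0.9]
opening: 0.0587
```

>>> drive_tool --deltas '[0,0,0.0005,0,0.02,0,0,0,0,0.085,0,0,0,0,0.085,0,0,0,0,0.085,0,0,0,0,0.085,0,0,-0.03,0,0.085,0,0,-0.05,0,0.085,0,0,-0.05,0,0.085,0,0,-0.05,0,0.085,0,0,0,0,0.085,0,0,0,0,0.085]'

```text
clock: 26.7
eef_pos: [0.611, 0.0316, 0.251]
ee_rot: [-3.14, 0.0, 1.458]
wrist_force: [0.4, 0.3, -0.8]
opening: 0.0849
```

```bash
python3 - <<'E'
from h import *
look('yellow','w7')
for n in('scene','side'):
    p,o=tins(n)
    for c,st,zt,r in o: print(n,c,st[4],'z%.3f'%zt,np.round(r[0],3),np.round(r[1],3),round(r[2],1))
to([.377,-.315,.25],-1.5)
E
```

```text
yellow [252, 141, 144, 144, 12675] z0.089 [0.6112 0.0309] [0.12  0.111] 83.8
yellow [19, 262, 61, 20, 648] z0.035 [ 0.3202 -0.0112] [0.003 0.041] 71.4
yellow [5, 276, 182, 129, 9883] z0.052 [ 0.3577 -0.0992] [0.148 0.17 ] 72.5
yellow [149, 283, 49, 19, 601] z0.035 [ 0.4409 -0.0489] [0.003 0.041] 70.8
scene yellow 2868 z0.088 [0.613 0.03 ] [0.122 0.116] 83.0
scene yellow 703 z0.028 [0.751 0.271] [0.083 0.094] 78.7
side yellow 442 z0.032 [0.745 0.27 ] [0.087 0.093] 77.4
side yellow 1399 z0.091 [0.61  0.032] [0.123 0.113] 83.3
side yellow 3297 z0.055 [ 0.355 -0.104] [0.16  0.169] 72.7
side red 1755 z0.040 [ 0.377 -0.315] [0.111 0.119] 88.9
side blue 443 z0.051 [0.606 0.018] [0.097 0.108] 83.4
side blue 381 z0.033 [ 0.925 -0.412] [0.119 0.049] 89.5
turn 85.0 shift(turned axes) mm [-224.8  352.6    0.4] t26.9 eef [0.611  0.0316 0.2504] [-179.8   -0.    83.5] j6 -0.03
```

View pics/w7.png

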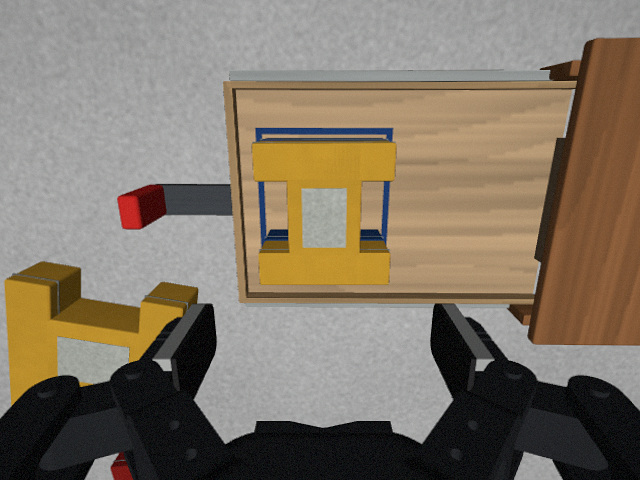

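>>> drive_tool --deltas '[0,0,0,10.6,0.085,0,0,0,10.6,0.085,0,0,0,10.6,0.085,0,0,0,10.6,0.085,0,0,0,10.6,0.085,0,0,0,10.6,0.085,0,0,0,10.6,0.085,0,0,0,10.6,0.085,-0.028,0.044,0,0,0.085,-0.028,0.044,0,0,0.085,-0.028,0.044,0,0,0.085,-0.028,0.044,0,0,0.085,-0.028,0.044,0,0,0.085,-0.028,0.044,0,0,0.085,-0.028,0.044,0,0,0.085,-0.028,0.044,0,0,0.085,0,0,0,0,0.085,0,0,0,0,0.085]'

```text
clock: 29.1
eef_pos: [0.3796, -0.3148, 0.2513]
ee_rot: [-3.14, 0.001, -0.023]
wrist_force: [-0.0, 0.6, -1.0]
opening: 0.0851
```

```bash
python3 - <<'E'
from h import *
look('red','w8');to([.377,-.315,.25],-1.5)
E
```

```text
red [264, 139, 122, 124, 8834] z0.038 [ 0.3789 -0.3164] [0.11  0.119] 88.7
turn 0.3 shift(turned axes) mm [-2.9  0.6  1.5] t29.1 eef [ 0.3799 -0.3145  0.2515] [-179.9    0.    -1.2] j6 0.66
```

View pics/w8.png

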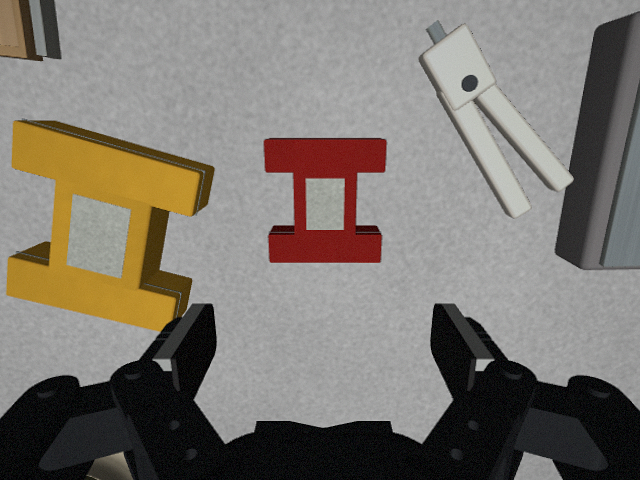

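>>> drive_tool --deltas '[-0.0008,0.0018,0.05,0,0.085,0,0,0.05,0,0.085,0,0,0.05,0,0.085,0,0,0.04,0,0.085,0,0,0.025,0,0.085,0,0,0.017,0,0.085,0,0,0,0,0.085,0,0,0,0,0.02,0,0,0,0,0.02,0,0,0,0,0.02,0,0,0,0,0.02,0,0,0,0,0.02,0,0,0,0,0.02]'

```text
clock: 30.78
eef_pos: [0.3792, -0.3171, 0.021]
ee_rot: [3.14, -0.001, -0.022]
wrist_force: [1.3, 2.3, 5.5]
opening: 0.0586
```

>>> drive_tool --deltas '[0,0,-0.02,0,0.02,0,0,-0.04,0,0.02,0,0,-0.06,0,0.02,0,0,-0.06,0,0.02,0,0,-0.052,0,0.02,0,0,0,0,0.02]'

```text
clock: 31.52
eef_pos: [0.3793, -0.3176, 0.2556]
ee_rot: [3.135, -0.005, -0.022]
wrist_force: [-0.2, 0.6, -5.1]
opening: 0.0586
```

>>> drive_tool --deltas '[0,0,0,-10.6,0.02,0,0,0,-10.6,0.02,0,0,0,-10.6,0.02,0,0,0,-10.6,0.02,0,0,0,-10.6,0.02,0,0,0,-10.6,0.02,0,0,0,-10.6,0.02,0,0,0,-10.5,0.02,0,0,0,0,0.02]'

```text
clock: 32.65
eef_pos: [0.3783, -0.3165, 0.2505]
ee_rot: [-3.14, -0.002, 1.454]
wrist_force: [-0.1, 0.9, -4.7]
opening: 0.0587
```

```bash
python3 - <<'E'
from h import *
to([.6108,.032,.25],83.4)
p,d=imaging.read_camera('side');cv2.imwrite('pics/s9.png',p)
E
```

```text
turn -0.1 shift(turned axes) mm [372.9 190.9   0.5] t32.6 eef [ 0.3783 -0.3165  0.2505] [-1.799e+02 -1.000e-01  8.330e+01] j6 -0.82
```

View pics/s9.png

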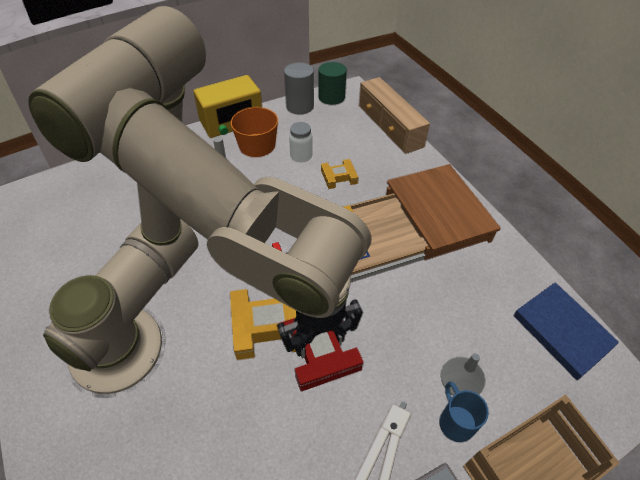

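Red held. Carry to over the column.

>>> drive_tool --deltas '[0.025,0.013,0,-0.1,0.02,0.042,0.0215,0,0,0.02,0.044,0.0225,0,0,0.02,0.044,0.0225,0,0,0.02,0.044,0.0225,0,0,0.02,0.044,0.0225,0,0,0.02,0.044,0.0225,0,0,0.02,0.036,0.0185,0,0,0.02,0.03,0.0155,0,0,0.02,0.02,0.01,0,0,0.02,0,0,0,0,0.02,0,0,0,0,0.02]'

```text
clock: 34.2
eef_pos: [0.6102, 0.0316, 0.2512]
ee_rot: [-3.14, 0.0, 1.456]
wrist_force: [-0.5, -0.0, -3.2]
opening: 0.0585
```

```bash
python3 - <<'E'
from h import *
to([.6108,.032,.109],83.4)
for n in ['side']:
    p,o=tins(n)
    for c,st,zt,r in o: print(n,c,st[4],'z%.3f'%zt,np.round(r[0],3),np.round(r[1],3),round(r[2],1))
E
```

```text
turn 0.0 shift(turned axes) mm [  0.5   0.6 142.2] t34.2 eef [0.6102 0.0316 0.2512] [-179.9    0.    83.4] j6 -0.03
side yellow 1406 z0.091 [0.61  0.031] [0.123 0.112] 83.8
side yellow 3304 z0.055 [ 0.355 -0.104] [0.16  0.169] 72.7
side blue 447 z0.051 [0.606 0.02 ] [0.097 0.106] 83.6
side blue 261 z0.033 [ 0.922 -0.387] [0.057 0.074] 0.2
```

>>> drive_tool --deltas '[0.0005,0.0005,0.03,0,0.02,0,0,0.045,0,0.02,0,0,0.035,0,0.02,0,0,0.018,0,0.02,0,0,0.008,0,0.02,0,0,0.004,0,0.02,0,0,0.001,0,0.02,0,0,0,0,0.02,0,0,0,0,0.02]'

```text
clock: 35.38
eef_pos: [0.6113, 0.0324, 0.1113]
ee_rot: [3.141, 0.0, 1.458]
wrist_force: [0.1, -0.4, -4.8]
opening: 0.0586
```

>>> drive_tool --deltas '[0,0,0.001,0,0.02,0,0,0.001,0,0.02,0,0,0,0,0.02]'

```text
clock: 35.75
eef_pos: [0.6112, 0.0324, 0.109]
ee_rot: [3.141, -0.0, 1.458]
wrist_force: [-1.4, -0.2, -1.3]
opening: 0.0589
```

Contact felt (z load dropped from -4.8 to -1.3). Release and rise.

>>> drive_tool --deltas '[0,0,0.0003,0,0.02,0,0,0,0,0.085,0,0,0,0,0.085,0,0,0,0,0.085,0,0,0,0,0.085,0,0,-0.03,0,0.085,0,0,-0.05,0,0.085,0,0,-0.05,0,0.085,0,0,-0.02,0,0.085,0,0,0,0,0.085,0,0,0,0,0.085]'

```text
clock: 37.12
eef_pos: [0.6107, 0.0324, 0.257]
ee_rot: [-3.139, -0.0, 1.458]
wrist_force: [-0.7, 0.5, -0.5]
opening: 0.0852
```

```bash
python3 - <<'E'
from h import *
look('red','w10')
for n in('scene','side'):
    p,o=tins(n);cv2.imwrite(f'pics/{n}10.png',p)
    for c,st,zt,r in o: print(n,c,st[4],'z%.3f'%zt,np.round(r[0],3),np.round(r[1],3),round(r[2],1))
print(knob('side'))
to([.447,.051,.25],83.5)
E
```

```text
red [245, 145, 160, 156, 15321] z0.125 [0.6107 0.0317] [0.12  0.112] 83.7
red [122, 184, 47, 44, 1519] z0.076 [0.4483 0.0508] [0.029 0.018] 82.6
scene yellow 1142 z0.052 [ 0.424 -0.107] [0.184 0.319] 87.7
scene yellow 632 z0.086 [0.636 0.029] [0.12  0.068] 83.6
scene yellow 706 z0.028 [0.752 0.271] [0.083 0.093] 78.4
scene red 819 z0.124 [0.613 0.033] [0.118 0.114] 83.2
side yellow 457 z0.032 [0.745 0.27 ] [0.089 0.092] 78.3
side yellow 345 z0.089 [ 0.601 -0.025] [0.024 0.111] 72.6
side yellow 3302 z0.055 [ 0.355 -0.105] [0.16  0.169] 72.6
side red 1061 z0.127 [0.609 0.032] [0.124 0.112] 83.7
side blue 413 z0.051 [0.605 0.019] [0.096 0.104] 84.3
side blue 578 z0.033 [ 0.931 -0.462] [0.053 0.184] 5.1
(((0.4454623758792877, 0.0513998419046402), (0.02907811477780342, 0.017050255089998245), 79.71688842773438), 73)
turn 0.0 shift(turned axes) mm [-1.00e-01 -1.65e+02  7.50e+00] t37.3 eef [0.6109 0.0324 0.2575] [-179.9   -0.    83.5] j6 -0.03
```

View pics/scene10.png

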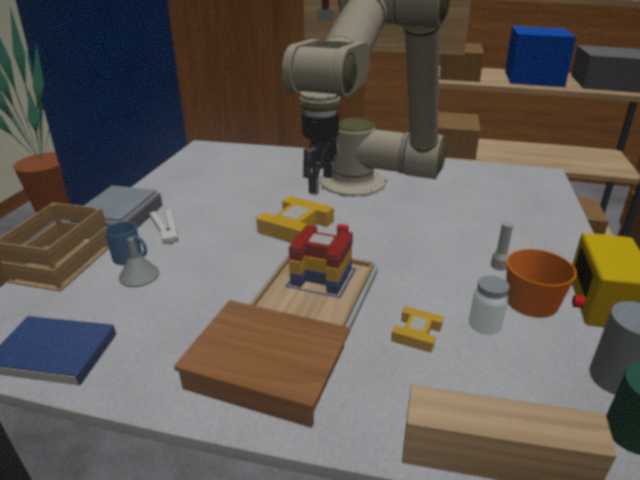

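View pics/side10.png

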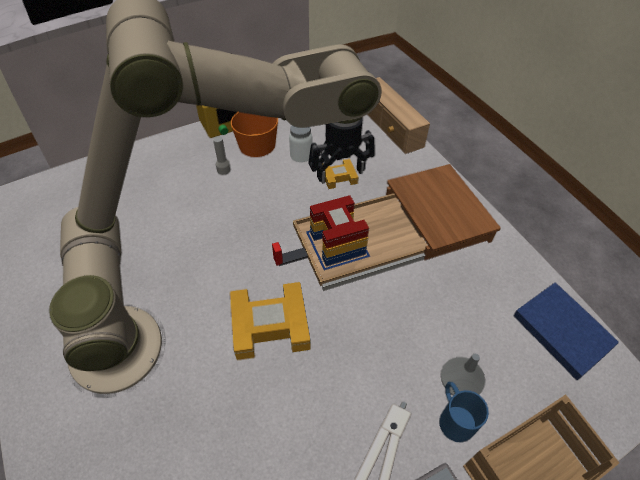

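>>> drive_tool --deltas '[0,-0.055,0,0,0.085,0,-0.055,0,0,0.085,0,-0.054,0,0,0.085,0,0,0,0,0.085,0,0,0.06,0,0.085,0,0,0.06,0,0.085,0,0,0.05,0,0.085,0,0,0.032,0,0.085,0,0,0,0,0.085,0,0,0,0,0.085]'

```text
clock: 38.58
eef_pos: [0.4493, 0.0508, 0.0574]
ee_rot: [3.14, 0.0, 1.458]
wrist_force: [-0.0, 0.8, 0.6]
opening: 0.0849
```

>>> drive_tool --deltas '[0,0,0,0,0.04,0,0,0,0,0.03,0,0,0,0,0.022,0,0,0,0,0.0,0,0,0,0,0.0,0,0,0,0,0.0,0,0,0,0,0.0]'

```text
clock: 39.45
eef_pos: [0.4482, 0.0509, 0.0569]
ee_rot: [3.141, -0.0, 1.457]
wrist_force: [-1.3, 0.1, 5.6]
opening: 0.0175
```

```bash
python3 - <<'E'
from h import *
for i in range(4):
    print(telemetry.read_state()['wrist_force'].round(1)); imaging.read_camera('wrist')
print(knob('side'))
p,o=tins('side')
for c,st,zt,r in o:
    if c=='red': print(zt,r)
E
```

```text
[-1.3  0.1  5.6]
[-1.9  0.3  5.1]
[-2.  -0.6  5.3]
[-1.8  0.9  5.6]
(((0.4483903646469116, 0.051231980323791504), (0.03201552852988243, 0.01638214662671089), 78.25004577636719), 65)
0.1270620284819193 ((0.6103558540344238, 0.033152058720588684), (0.12254264950752258, 0.1101260781288147), 83.95291900634766)
```

>>> drive_tool --deltas '[0,0.001,0,0,0,0,0.002,0,0,0,0,0.003,0,0,0,0,0.004,0,0,0,0,0.004,0,0,0,0,0.004,0,0,0,0,0.004,0,0,0,0,0.004,0,0,0,0,0.004,0,0,0,0,0.004,0,0,0,0,0.004,0,0,0,0,0.004,0,0,0,0,0.004,0,0,0,0,0.004,0,0,0,0,0.004,0,0,0,0,0.004,0,0,0,0,0.004,0,0,0,0,0.004,0,0,0,0,0.003,0,0,0,0,0.002,0,0,0]'

```text
clock: 42.25
eef_pos: [0.5185, 0.0428, 0.0569]
ee_rot: [-3.141, 0.0, 1.458]
wrist_force: [-3.5, -1.8, 6.8]
opening: 0.0171
```

>>> drive_tool --deltas '[0,0.001,0,0,0,0,0.0015,0,0,0,0,0.0015,0,0,0]'

```text
clock: 42.62
eef_pos: [0.5223, 0.0423, 0.0569]
ee_rot: [-3.141, 0.0, 1.458]
wrist_force: [-4.3, -2.2, 5.5]
opening: 0.0169
```

>>> drive_tool --deltas '[0,0.001,0,0,0,0,0.001,0,0,0,0,0.001,0,0,0]'

```text
clock: 43.0
eef_pos: [0.5253, 0.042, 0.0569]
ee_rot: [-3.141, 0.0, 1.458]
wrist_force: [-4.1, -1.1, 7.0]
opening: 0.0171
```

>>> drive_tool --deltas '[0,0.001,0,0,0,0,0.001,0,0,0,0,0.001,0,0,0]'

```text
clock: 43.38
eef_pos: [0.5283, 0.0416, 0.0569]
ee_rot: [-3.141, 0.0, 1.458]
wrist_force: [-3.3, -2.2, 6.8]
opening: 0.017
```

>>> drive_tool --deltas '[0,0.001,0,0,0,0,0.001,0,0,0,0,0.001,0,0,0]'

```text
clock: 43.75
eef_pos: [0.5312, 0.0413, 0.0569]
ee_rot: [-3.141, 0.0, 1.458]
wrist_force: [-3.4, -1.7, 6.6]
opening: 0.0169
```

>>> drive_tool --deltas '[0,0.001,0,0,0,0,0.001,0,0,0,0,0.001,0,0,0]'

```text
clock: 44.12
eef_pos: [0.5342, 0.0409, 0.0569]
ee_rot: [-3.141, 0.0, 1.458]
wrist_force: [-3.6, -0.8, 6.2]
opening: 0.0168
```

>>> drive_tool --deltas '[0,0.001,0,0,0,0,0.001,0,0,0,0,0.001,0,0,0]'

```text
clock: 44.5
eef_pos: [0.5372, 0.0406, 0.0569]
ee_rot: [-3.141, 0.0, 1.458]
wrist_force: [-4.8, -1.5, 6.1]
opening: 0.0175
```

>>> drive_tool --deltas '[0,0.001,0,0,0,0,0.001,0,0,0,0,0.001,0,0,0]'

```text
clock: 44.88
eef_pos: [0.5402, 0.0402, 0.0569]
ee_rot: [-3.141, 0.0, 1.458]
wrist_force: [-3.9, -1.4, 6.3]
opening: 0.0171
```

>>> drive_tool --deltas '[0,0.001,0,0,0,0,0.001,0,0,0,0,0.001,0,0,0]'

```text
clock: 45.25
eef_pos: [0.5431, 0.0399, 0.0569]
ee_rot: [-3.141, 0.0, 1.458]
wrist_force: [-3.7, -1.5, 6.1]
opening: 0.0172
```

>>> drive_tool --deltas '[0,0.001,0,0,0,0,0.001,0,0,0]'

```text
clock: 45.5
eef_pos: [0.5451, 0.0397, 0.0569]
ee_rot: [-3.141, 0.0, 1.458]
wrist_force: [-4.2, -2.6, 5.3]
opening: 0.0173
```

>>> drive_tool --deltas '[0,0.001,0,0,0,0,0.001,0,0,0,0,0.001,0,0,0]'

```text
clock: 45.88
eef_pos: [0.5481, 0.0393, 0.0569]
ee_rot: [-3.141, 0.0, 1.458]
wrist_force: [-3.1, -2.0, 5.5]
opening: 0.0171
```

>>> drive_tool --deltas '[0,0.001,0,0,0,0,0.001,0,0,0]'

```text
clock: 46.12
eef_pos: [0.5501, 0.0391, 0.0569]
ee_rot: [-3.141, 0.0, 1.458]
wrist_force: [-4.3, -1.9, 6.1]
opening: 0.0171
```

>>> drive_tool --deltas '[0,0.001,0,0,0,0,0.001,0,0,0,0,0.001,0,0,0]'

```text
clock: 46.5
eef_pos: [0.5531, 0.0387, 0.0569]
ee_rot: [-3.141, 0.001, 1.458]
wrist_force: [-4.3, -2.1, 5.9]
opening: 0.0167
```

>>> drive_tool --deltas '[0,0.001,0,0,0,0,0.001,0,0,0]'

```text
clock: 46.75
eef_pos: [0.555, 0.0385, 0.0569]
ee_rot: [-3.141, 0.0, 1.457]
wrist_force: [-4.1, -2.8, 6.5]
opening: 0.0171
```

>>> drive_tool --deltas '[0,0.001,0,0,0,0,0.001,0,0,0,0,0.001,0,0,0]'

```text
clock: 47.12
eef_pos: [0.558, 0.0382, 0.0569]
ee_rot: [-3.141, 0.001, 1.458]
wrist_force: [-3.9, -1.6, 6.4]
opening: 0.0169
```

>>> drive_tool --deltas '[0,0.001,0,0,0,0,0.001,0,0,0]'

```text
clock: 47.38
eef_pos: [0.56, 0.0379, 0.0569]
ee_rot: [-3.141, 0.001, 1.458]
wrist_force: [-4.2, -1.9, 6.4]
opening: 0.017
```

>>> drive_tool --deltas '[0,0.001,0,0,0,0,0.001,0,0,0,0,0.001,0,0,0]'

```text
clock: 47.75
eef_pos: [0.563, 0.0376, 0.0569]
ee_rot: [-3.141, 0.001, 1.458]
wrist_force: [-4.2, -1.4, 5.7]
opening: 0.0171
```

>>> drive_tool --deltas '[0,0.001,0,0,0,0,0.001,0,0,0]'

```text
clock: 48.0
eef_pos: [0.565, 0.0374, 0.0569]
ee_rot: [-3.141, 0.001, 1.458]
wrist_force: [-4.0, -2.1, 6.1]
opening: 0.0173
```

>>> drive_tool --deltas '[0,0.001,0,0,0,0,0.001,0,0,0,0,0.001,0,0,0]'

```text
clock: 48.38
eef_pos: [0.5679, 0.037, 0.0569]
ee_rot: [-3.141, 0.001, 1.458]
wrist_force: [-4.8, -2.2, 5.9]
opening: 0.0169
```

>>> drive_tool --deltas '[0,0.001,0,0,0,0,0.001,0,0,0]'

```text
clock: 48.62
eef_pos: [0.5699, 0.0368, 0.0569]
ee_rot: [-3.141, 0.001, 1.458]
wrist_force: [-4.1, -1.1, 7.1]
opening: 0.0172
```

>>> drive_tool --deltas '[0,0.001,0,0,0,0,0.001,0,0,0]'

```text
clock: 48.88
eef_pos: [0.5714, 0.0366, 0.0569]
ee_rot: [-3.139, 0.001, 1.458]
wrist_force: [-7.0, -1.6, 8.7]
opening: 0.0169
```

>>> drive_tool --deltas '[0,0.001,0,0,0,0,0.001,0,0,0]'

```text
clock: 49.12
eef_pos: [0.5727, 0.0364, 0.0569]
ee_rot: [-3.138, 0.001, 1.458]
wrist_force: [-12.7, -1.3, 11.8]
opening: 0.0171
```

>>> drive_tool --deltas '[0,0.0005,0,0,0,0,0,0,0,0,0,0,0,0,0]'

```text
clock: 49.5
eef_pos: [0.573, 0.0364, 0.0569]
ee_rot: [-3.137, 0.001, 1.458]
wrist_force: [-11.3, -2.5, 11.6]
opening: 0.0167
```

>>> drive_tool --deltas '[0,0.001,0,0,0,0,0,0,0,0,0,0,0,0,0]'

```text
clock: 49.88
eef_pos: [0.5737, 0.0364, 0.0569]
ee_rot: [-3.137, 0.001, 1.458]
wrist_force: [-13.0, -2.8, 11.3]
opening: 0.0173
```

>>> drive_tool --deltas '[0,-0.001,0,0,0,0,-0.0015,0,0,0,0,-0.002,0,0,0,0,-0.002,0,0,0,0,-0.002,0,0,0,0,-0.002,0,0,0,0,-0.002,0,0,0,0,-0.002,0,0,0,0,-0.0015,0,0,0,0,-0.001,0,0,0,0,0,0,0,0,0,0,0,0,0]'

```text
clock: 51.38
eef_pos: [0.5594, 0.038, 0.0569]
ee_rot: [3.14, 0.0, 1.458]
wrist_force: [1.0, -3.3, 6.4]
opening: 0.0175
```

>>> drive_tool --deltas '[0,-0.001,0,0,0,0,-0.001,0,0,0,0,0,0,0,0]'

```text
clock: 51.75
eef_pos: [0.5574, 0.0382, 0.0569]
ee_rot: [3.14, 0.0, 1.458]
wrist_force: [2.3, -4.3, 5.6]
opening: 0.017
```

>>> drive_tool --deltas '[0,0,0,0,0.022,0,0,0,0,0.03,0,0,0,0,0.05,0,0,0,0,0.085,0,0,0,0,0.085,0,0,0,0,0.085,0,0,-0.03,0,0.085,0,0,-0.05,0,0.085,0,0,-0.06,0,0.085,0,0,-0.06,0,0.085,0,0,0,0,0.085,0,0,0,0,0.085]'

```text
clock: 53.25
eef_pos: [0.5566, 0.0386, 0.2558]
ee_rot: [-3.141, -0.0, 1.458]
wrist_force: [0.5, 0.5, -0.5]
opening: 0.0851
```

```bash
python3 - <<'E'
from h import *
print(knob('wrist'),knob('side'))
for n in('wrist','scene','side'):
    p,o=tins(n);cv2.imwrite(f'pics/{n}11.png',p)
    for c,st,zt,r in o:
        if zt>.06 or c=='blue': print(n,c,st[4],'z%.3f'%zt,np.round(r[0],4),np.round(r[1],3),round(r[2],1))
E
```

```text
(((0.5573575496673584, 0.03834500536322594), (0.029193012043833733, 0.01649542711675167), 83.2281494140625), 658) (((0.5551927089691162, 0.03698482736945152), (0.029602592810988426, 0.017272088676691055), 87.69952392578125), 67)
wrist yellow 267 z0.076 [0.6705 0.0694] [0.028 0.002] 82.2
wrist yellow 1434 z0.088 [0.6817 0.0035] [0.086 0.024] 59.6
wrist red 15594 z0.125 [0.7206 0.0192] [0.12  0.112] 83.6
wrist red 836 z0.076 [0.5572 0.0385] [0.029 0.017] 83.4
wrist red 345 z0.113 [ 0.6748 -0.0059] [0.003 0.026] 89.5
wrist blue 2483 z0.050 [0.6808 0.0014] [0.081 0.023] 56.7
scene yellow 750 z0.086 [0.7352 0.0186] [0.117 0.091] 83.2
scene red 1003 z0.124 [0.7236 0.0211] [0.115 0.114] 84.1
side yellow 306 z0.089 [ 0.7124 -0.039 ] [0.01  0.108] 80.7
side red 961 z0.127 [0.7201 0.0197] [0.121 0.113] 82.9
side blue 430 z0.050 [0.7155 0.0125] [0.109 0.105] 83.9
side blue 755 z0.033 [ 0.9235 -0.4526] [0.205 0.053] 90.0
```

View pics/side11.png

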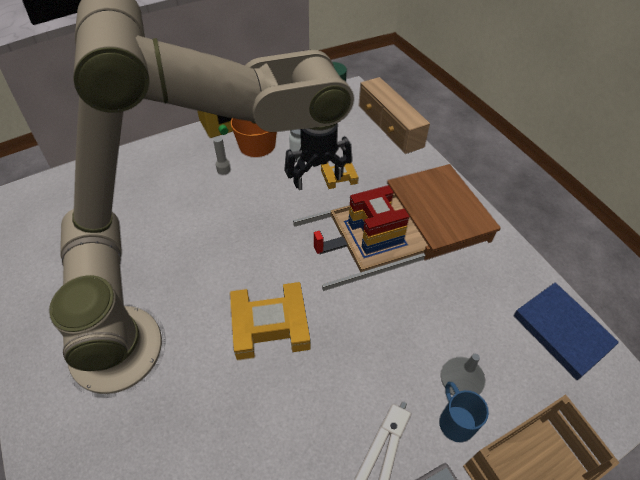

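View pics/wrist11.png

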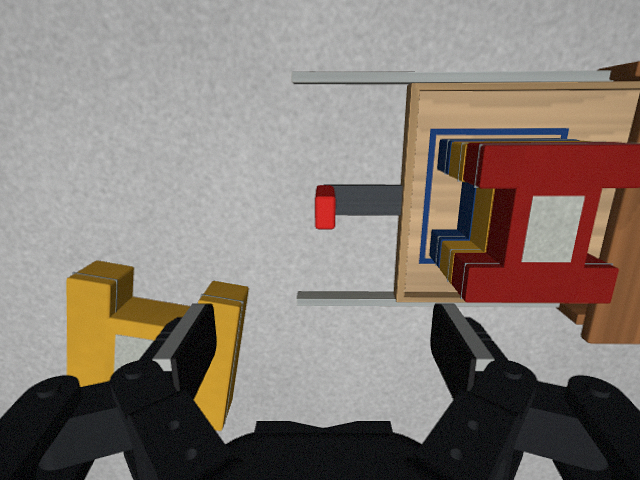

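```bash
python3 -c "
from plant import ticket; print(ticket.job_done())"
```

```text
the job is handed in; nothing more can be done
None
```

I drew the tray out to its front stop and stacked the three tins that were there: blue at the bottom, then the middle-sized yellow, then red. The green tin was absent. I then slid the tray in by its knob until it bound, drew it back, let go and lifted clear, and handed the job in at about 53 s.

- **Binding:** sliding resistance was steady at about 4 N and began to rise after about 123 mm of travel. I stopped at about 13 N, roughly 3 mm into the tight spot.
- **Final tray position:** the last pictures put the knob about 13 mm short of where the binding began, give or take 1–2 mm.
- **Column:** the top (red) tin's centre is within about 1 mm of the mark, taken as 165 mm behind the knob, and within about 1° of square. The side and wrist views show the tins stacked straight with their recesses facing front and back. At the end I could only see the lower two tins partly; when I placed them, their centres were within about 2 mm of the mark.
- **Rest of the bench:** the bystanders looked unmoved in the pictures, and no tin was knocked aside that I noticed.
- **Disagreements:** no check failed. The first automatic reading of the blue rectangle was wrong, so I took its corners by hand, and they agreed with the knob offset to about 1 mm. The side and wrist cameras differ by about 2 mm on the knob, which is within the stated calibration.

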